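# Hold the tipped glass test cell in the light gauge

## Task

The tall glass cell has tipped over in the sample lane: stand it upright on the lane floor between the two short cells and let go of it (its clear windows must never be touched by the fingers, so tip it up by its cap). Then pick it up by its two frosted walls only and hold it upright in the light path, midway between lamp and receiver, its clear windows squarely facing them so that the beam passes through the middle of the windows. Finish still holding it there, touching nothing else with it, and leave the short cells standing where they are.

Things in the scene. Friction and masses are not known exactly. Their poses are not given: they have to be found in the camera images.
- cell: The tall closed glass cell, 110 mm high, about 0.15 kg (varies by a quarter). Origin: centre of the foot's underside; z runs from foot to cap. Grey foot 30 (x) x 38 (y) x 8 mm; glass part from 8 to 88 mm; grey cap above. Its clear windows are across x, its frosted walls across y. It starts lying along the lane: +y side down, z along the lane's +y, windows looking at the two rails.
- cell_window_mid (a point): Centre of the glass part of the tall cell, midway between the windows, 48 mm above the foot's underside.
- cell_cap: The tall cell's grey cap, a square block 30 x 30 mm and 22 mm high, from 88 to 110 mm above the foot's underside, with fine dark lines on its x sides. Fixed part of the cell; same origin and axes as the cell (so its origin is at the foot).
- cell_frost_a: The tall cell's white frosted wall at its +y side, 26 mm wide, 80 mm high. The two frosted walls are 38 mm apart over their outer faces, flush with the foot and each 4 mm proud of the cap. Fixed part of the cell; same origin and axes as the cell.
- cell_frost_b: The tall cell's frosted wall at its -y side (fixed part; same origin and axes as the cell).
- cell_window_a: The tall cell's clear window at its +x side, 28 mm wide, 80 mm high. The two windows are 26 mm apart over their outer faces, each 2 mm back from the cap's and foot's sides. Fixed part of the cell; same origin and axes as the cell.
- cell_window_b: The tall cell's clear window at its -x side (fixed part; same origin and axes as the cell).
- short_cell_1: A standing neighbour in the lane, the same make but 70 mm high, about 165 mm from the lane's middle towards its -y end. Origin: centre of its underside.
- short_cell_2: The other standing neighbour, 70 mm high, about 165 mm from the lane's middle towards its +y end. Origin: centre of its underside.
- lane: The sample lane, a fixed plywood strip 92 x 390 mm with its long axis along y. Origin: centre of its underside on the table. Its floor is 8 mm above the table; 8 mm thick wooden rails along both sides and stops at both ends rise to 14 mm above the table; 76 mm clear between the rails.
- gauge: The light gauge, fixed: an aluminium rail 260 x 50 mm along its x, 18 mm high, with dark carriers to 28 mm high, a round black lamp at +x and a grey box receiver at -x. Lamp and receiver front faces are 100 mm apart (50 mm either side of the middle), their tops at most 120 mm above the table. Origin: centre of its underside on the table.
- beam_mid (a point): The middle of the light path between lamp and receiver, 100 mm above the table; the beam runs along this frame's x axis.
There are look-alikes about, which are no part of the job. What is shaped like the short_cell_2 but orange or yellow is not meant.

How it is judged (in metres and radians):
On the way, in this order (a step that is already met when the one before it is completed fails the run):
1. the tall cell stands upright on the lane floor between the short cells, let go (angle between cell's own z axis and vertical below 0.1 rad and contact force between cell and lane above 0.4 N and contact force between the fingers and cell below 0.05 N and contact force between cell and short_cell_1 below 0.05 N and contact force between cell and short_cell_2 below 0.05 N and x of cell in the frame of lane between -0.035 and 0.035 m and y of cell in the frame of lane between -0.13 and 0.13 m and z of cell in the frame of lane below 0.012 m and linear speed of cell below 0.03 m/s), for 0.2 s.
2. the tall cell is lifted off the lane, gripped on both frosted walls (contact force between the fingers and cell_frost_a above 0.8 N and contact force between the fingers and cell_frost_b above 0.8 N and contact force between cell and lane below 0.02 N and height (world z) of cell above 0.02 m), for 0.2 s.
At the end, for the whole second after the job is handed in: Fingers grip both frosted walls (over 0.8 N), no window or cap; tall cell at rest, upright within 8 deg, touching nothing else; glass centre within 22 mm of mid light path along the beam, 8 mm sideways, 20 mm in height; windows face the beam within 10 deg; short cells stand (contact force between the fingers and cell_frost_a above 0.8 N and contact force between the fingers and cell_frost_b above 0.8 N and contact force between the fingers and cell_window_a below 0.3 N and contact force between the fingers and cell_window_b below 0.3 N and contact force between the fingers and cell_cap below 0.3 N and angle between cell's own z axis and vertical below 0.14 rad and height (world z) of cell above 0.03 m and x of cell_window_mid in the frame of beam_mid between -0.022 and 0.022 m and y of cell_window_mid in the frame of beam_mid between -0.008 and 0.008 m and z of cell_window_mid in the frame of beam_mid between -0.02 and 0.02 m and angle between the x axis of cell and the x axis of beam_mid, either way round below 0.17 rad and contact force between cell and gauge below 0.05 N and contact force between cell and lane below 0.05 N and contact force between cell and short_cell_1 below 0.05 N and contact force between cell and short_cell_2 below 0.05 N and linear speed of cell below 0.02 m/s and angular speed of cell below 0.15 rad/s and angle between each of short_cell_1, short_cell_2's own z axis and vertical below 0.15 rad); the arm keeps its last pose, push and grip.
It fails at once if the fingers touch a clear window of the tall cell (contact force between the fingers and cell_window_a above 0.5 N or contact force between the fingers and cell_window_b above 0.5 N).
It fails at once if a short cell is knocked over or shifted by more than 25 mm (angle between any of short_cell_1, short_cell_2's own z axis and vertical above 0.4 rad or distance of any of short_cell_1, short_cell_2 from where it was at the start of the episode above 0.025 m).
It fails at once if the tall cell is knocked hard against the lamp, receiver or rail of the gauge (contact force between cell and gauge above 8 N).
It also fails if it takes over 61 s, if anything falls off the work surface, if the arm or the gripper's body presses on something with over 40 N, if the wrist force passes 120 N, or if a joint passes its speed limit or range.

## Robot

A 6-joint arm with a two-finger parallel gripper is mounted at the origin on a cart in front of the work surface, level with it; the furniture and walls round the work are solid. World frame = base frame: x ahead of the robot, y to its left, z up, the work surface at z = 0. Lengths are in mm, angles in rad, forces in N, time in s.
With the tool pointing down it reaches from about 250 to 725 mm from the base axis. Payload 4 kg.
Tool frame: the origin (TCP) lies midway between the tips of the shut fingers; the grasp point (between the pads) lies 19 mm behind it (ctrl.grasp_offset is the distance from the TCP to the grasp point, in mm); z points along the fingers, y is the line along which they close (so a half turn about z gives the same grasp; the last joint's range is limited). The gripper opens to 85 mm and grips with 20 to 120 N. Pads are 22 mm wide; open, the fingers measure 114 mm over their backs; the gripper's body (76 mm by 85 mm) begins 54 mm behind the grasp point. The pads swing forward as they close: fully open they stand 13 mm farther back than shut.
Start: joints at [-1.118, 0.241, 0.005, 1.335, 0, 1.571], TCP at [218.741, -449.613, 231.306] pointing down, gripper open.
Joint ranges: [-2.72, 2.72], [-1.05, 1.87], [-1.09, 1.28], [-1.99, 2.15], [-1.42, 1.44], [-3.14, 3.14]. Speed limits (rad/s): [2.79, 2.79, 3.14, 3.14, 3.14, 3.14].

## Interface

Orientations are given as a rotation vector (axis times angle).
In Python, from workcell import ctrl, camera, close_job gives the robot as it stands.
- The arm moves only by the shell command python3 -m handwheel 'ROWS' [FORCE]. ROWS is JSON, a list of rows, each a list of 7 numbers: the shift along the tool's x, y, z as a fraction of full scale, then the turn, a rotation vector about the tool's x, y, z as a fraction of full scale, then the gripper command: -1 is shut, 1 is fully open, values between are in proportion. In form: [[tx, ty, tz, rx, ry, rz, grip], ...]. A call has 1 to 8 rows; each row shifts and turns the commanded pose from where the row before left it, along the tool's axes as they then stand; what a row does not reach is not made up. Full scale, the value 1, is 1 m for a shift and 90 degrees for a turn. A row lasts 1/12 s, in which the tool goes at most 41.7 mm and 7.16 degrees, less where a joint would pass 70% of its speed; a pose out of reach is approached as far as the arm can. A call with a number of a shift or a turn outside -1 to 1 is refused whole. A call with a gripper value outside its range is refused whole. The fingers move at their own pace and stop on an object; FORCE is the grip in N (left out, the last holds). Time passes only in rows, so rows that do not move let the fingers close. It gives the time, the measured TCP pose, the force, the opening and the grip force at its end, in the units of the state.
- ctrl.state(): the state, without advancing time (a new reading comes with each control period).
- camera(name): name is "side" or "top" or "wrist"; returns a dict with "color" (384x512x3 uint8, red, green, blue), "K" (3x3 intrinsics, pixels), "R" (3x3) and "t" (3): a world point X has camera coordinates R X + t. Camera axes: x right, y down, z forward; pixel columns grow to the right and rows downward; lengths in mm; the calibration is good to about 2 mm. A picture is of the moment at which its call begins. There is no depth.
- close_job(): hands the job in; it is judged then, once.
The state is a dict: "t": time; "qpos": joint angles; "qd": joint speeds; "tau": joint torques, N m; "position": TCP position; "orientation": TCP orientation; "contact_force": force on the tool from outside, world axes, zero at the start; "torque": the same for the moment, N m; "gripper_width": opening from 0.0 (shut) to 1.0 (fully open); "grip_force": force on a finger pad.
Only numpy, scipy, OpenCV 4.12 (cv2) and the standard library are available. Lean on these libraries where they do the work, as an engineer would, in place of code of your own. Each camera call takes 0.05 s, during which the arm holds its last target. There are 200 camera calls.

## Working session

There is one attempt and no reset: what is moved stays moved. The work goes in short steps, Python scripts to look and compute and a shell command to move; the robot and the scene stay as the last step left them, time stands still between calls to the robot, and variables do not carry over. Pictures are saved under pics/ and viewed, at most 10 in all, crops included, and the job is handed in when it is done.

```bash
mkdir -p pics; ls; python3 - <<'E'
from workcell import ctrl,camera
import cv2,pickle
d={}
for n in("top","side"):
    c=camera(n);d[n]=c;cv2.imwrite(f"pics/{n}0.png",c["color"][:,:,::-1]);print(n,c["K"].tolist(),c["R"].round(4).tolist(),c["t"].round(1).tolist())
pickle.dump(d,open("v0.pkl","wb"))
s=ctrl.state();print(s)
E
```

```text
pics
top [[457.7622783197348, 0.0, 242.74544612865992], [0.0, 457.7622783197348, 193.94964656149574], [0.0, 0.0, 1.0]] [[-0.0044, -1.0, 0.0046], [-0.9831, 0.0035, -0.1829], [0.1829, -0.0054, -0.9831]] [32.9, 491.4, 1521.6]
side [[462.4982517493333, 0.0, 255.11546295779803], [0.0, 462.4982517493333, 188.7426233650182], [0.0, 0.0, 1.0]] [[-0.8281, -0.5606, -0.0009], [-0.3462, 0.5128, -0.7856], [0.4409, -0.6502, -0.6187]] [411.0, 243.4, 1282.3]
{'t': 0.1, 'qpos': array([-1.11798830e+00,  2.41355640e-01,  3.90569893e-03,  1.33520098e+00,
       -9.07949974e-06,  1.57080689e+00]), 'qd': array([ 1.73350268e-04, -1.18729448e-03,  1.30030067e-03, -4.86534419e-04,
        2.06034549e-06, -8.63994914e-04]), 'tau': array([ 6.61079230e-04, -3.73137724e+01,  2.53010219e+01,  1.08290155e-02,
        4.80150720e-05, -1.46441204e-05]), 'position': array([ 218.50591443, -449.12360431,  230.51082571]), 'orientation': array([-3.05966339e+00, -7.04786879e-01,  6.67468268e-04]), 'contact_force': array([0.06488988, 0.28085611, 0.59780284]), 'torque': array([-0.02003359, -0.01321438,  0.03821524]), 'grip_force': 0.0, 'gripper_width': 1.0029785742428314}
```

View pics/top0.png

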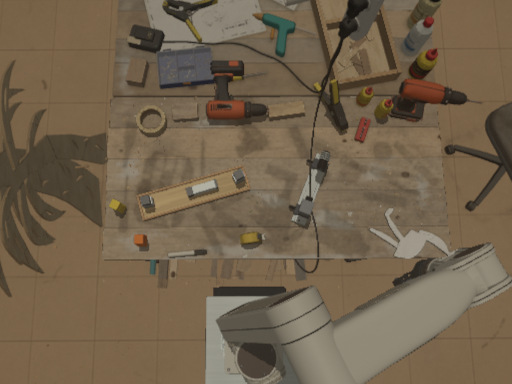

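View pics/side0.png

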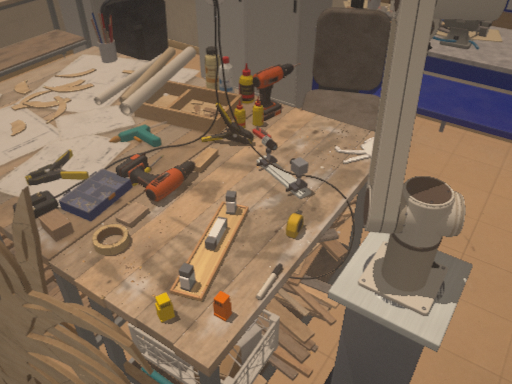

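The top view shows the lane at about (138–250, 168–220) with the lying cell at (203,188) and short cells at its ends. The gauge is at (310,188). The side view shows the same, with the cell at (217,233). I'll enlarge both.

```bash
python3 - <<'E'
import cv2,pickle
d=pickle.load(open("v0.pkl","rb"))
a=d["top"]["color"][145:235,130:340,::-1];b=d["side"]["color"][140:310,165:325,::-1]
cv2.imwrite("pics/topc.png",cv2.resize(a,(798,342),interpolation=cv2.INTER_CUBIC))
cv2.imwrite("pics/sidec.png",cv2.resize(b,(560,595),interpolation=cv2.INTER_CUBIC))
E
```

```text
(no output)
```

View pics/topc.png

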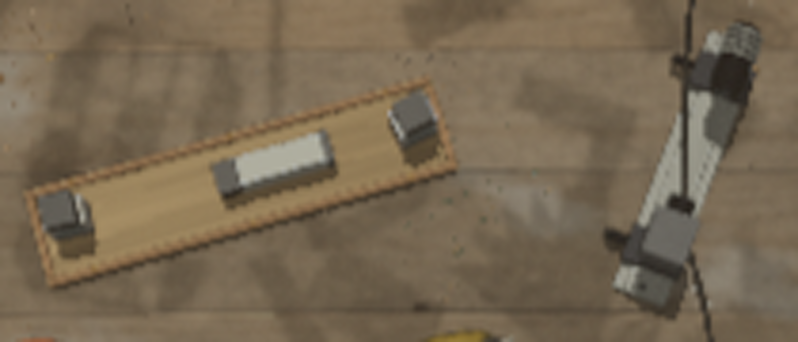

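View pics/sidec.png

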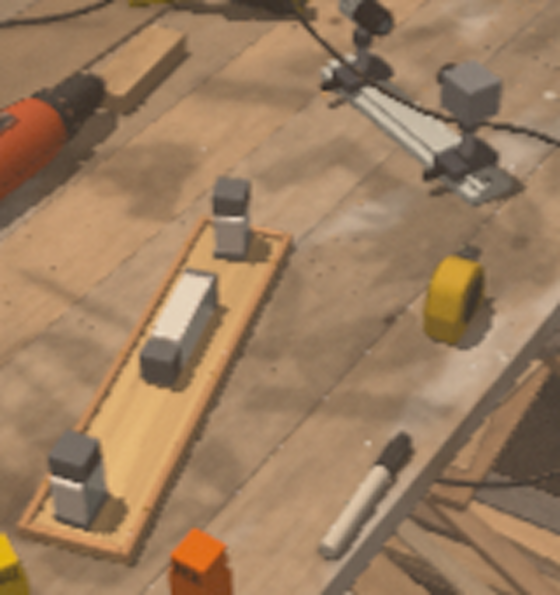

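The top crop (3.8x) shows the lane corners at (25,190), (430,80), (457,170) and (52,287). The cap end of the cell is at (217,180) and the foot end at (330,147). The gauge lamp is at (725,65) and its receiver at (665,235). The side crop (3.5x) agrees, with the cap toward the near short cell.

```bash
cat > h.py <<'E'
import numpy as np,pickle
from scipy.spatial.transform import Rotation as Ro
def plane(c,uv,z):
    uv=np.atleast_2d(uv).astype(float);r=np.c_[uv,np.ones(len(uv))]@np.linalg.inv(c["K"]).T@c["R"]
    o=-c["R"].T@c["t"];return o+r*((z-o[2])/r[:,2])[:,None]
def tri(cs,uvs):
    A=np.zeros((3,3));b=np.zeros(3)
    for c,uv in zip(cs,uvs):
        r=c["R"].T@np.linalg.inv(c["K"])@[*uv,1];r/=np.linalg.norm(r);P=np.eye(3)-np.outer(r,r)
        A+=P;b+=P@(-c["R"].T@c["t"])
    return np.linalg.solve(A,b)
def proj(c,X):
    p=(np.atleast_2d(X)@c["R"].T+c["t"])@c["K"].T;return p[:,:2]/p[:,2:]
E
python3 - <<'E'
from h import *
d=pickle.load(open("v0.pkl","rb"));T,S=d["top"],d["side"]
t=lambda p:(np.array(p)+.5)/3.8+[130,145]-.5
s=lambda p:(np.array(p)+.5)/3.5+[165,140]-.5
np.set_printoptions(precision=1,suppress=True)
L=plane(T,t([(25,190),(430,80),(457,170),(52,287)]),14);print(L,L.mean(0))
L2=plane(S,s([(20,523),(207,217),(293,235),(132,560)]),14);print(L2,L2.mean(0))
y=(L[0]+L[3]-L[1]-L[2]);print("lane yaw(y dir)",np.degrees(np.arctan2(y[1],y[0]))-90)
y=(L2[0]+L2[3]-L2[1]-L2[2]);print("lane yaw side",np.degrees(np.arctan2(y[1],y[0]))-90)
print("cell corners",plane(T,t([(237,160),(325,132),(335,160),(245,188)]),46),"cap end",plane(T,t([(213,165),(222,200)]),42))
print("lamp/recv mid top",tri([T,S],[t((668,232)),s((472,90))]))
g=plane(T,t([(705,40),(615,285),(668,315)]),18);print(g)
print("rail side",plane(S,s([(322,70),(475,200),(520,180)]),18))
R=Ro.from_rotvec([-3.0597,-.7048,0]).as_matrix();print(R)
E
```

```text
[[496.3 402.3  14. ]
 [598.9  30.2  14. ]
 [513.6   5.7  14. ]
 [406.6 374.4  14. ]] [503.8 203.2  14. ]
[[496.2 402.5  14. ]
 [597.9  33.   14. ]
 [516.4   9.3  14. ]
 [403.5 381.9  14. ]] [503.5 206.7  14. ]
lane yaw(y dir) 15.802735545045834
lane yaw side 16.132550844288303
cell corners [[517.2 204.9  46. ]
 [542.8 125.7  46. ]
 [516.9 116.5  46. ]
 [491.5 197.3  46. ]] cap end [[513.5 226.9  42. ]
 [481.3 218.2  42. ]]
lamp/recv mid top [ 439.8 -175.2  100.3]
[[ 635.5 -226.3   18. ]
 [ 405.9 -136.9   18. ]
 [ 378.4 -184.2   18. ]]
rail side [[ 640.5 -223.    18. ]
 [ 400.3 -124.9   18. ]
 [ 379.6 -175.5   18. ]]
[[ 0.9  0.4 -0. ]
 [ 0.4 -0.9  0. ]
 [ 0.  -0.  -1. ]]
```

```bash
cat > d.py <<'E'
# usage: d.py X Y Z yawx tilt : tool-frame shift (m) now and turn (units of 90deg) to a target; tilt about tool y
import sys;from h import *;from workcell import ctrl
np.set_printoptions(precision=4,suppress=True)
def down(yaw,tilt=0):
    return Ro.from_euler("z",yaw,degrees=True)*Ro.from_euler("x",180,degrees=True)*Ro.from_euler("y",tilt,degrees=True)
x,y,z,yaw,tilt=map(float,sys.argv[1:6]);s=ctrl.state();R=Ro.from_rotvec(s["orientation"])
G=down(yaw,tilt)
d=np.array([x,y,z])-s["position"]
print("q",s["qpos"],"t",s["t"],"pos",s["position"],"w",s["gripper_width"],"f",s["contact_force"],s["grip_force"])
print("shift if now",R.inv().apply(d)/1000,"turn",(R.inv()*G).as_rotvec()/(np.pi/2),"shift if after turn",G.inv().apply(d)/1000)
E
r='[0,0,0,0,0,-0.074,1]'
python3 -m handwheel '[[0,0,0,0,0,-0.074,1],[0,0,0,0,0,-0.074,1],[0,0,0,0,0,-0.074,1],[0,0,0,0,0,-0.074,1],[0,0,0,0,0,-0.074,1],[0,0,0,0,0,-0.074,1]]' 
python3 -m handwheel '[[0,0,0,0,0,-0.074,1],[0,0,0,0,0,-0.074,1],[0,0,0,0,0,-0.074,1],[0,0,0,0,0,-0.074,1],[0,0,0,0,0,-0.074,1],[0,0,0,0,0,-0.074,1]]' 
python3 d.py 495 205 230 106 0
```

```text
t: 0.6
position: [218.6, -449.2, 230.8]
orientation: [-2.63, -1.716, -0.0]
contact_force: [0.1, 0.5, -0.1]
gripper_width: 1.003
grip_force: 0.0
t: 1.1
position: [218.6, -449.3, 230.8]
orientation: [-1.886, -2.511, -0.001]
contact_force: [-0.1, -0.6, 0.3]
gripper_width: 0.998
grip_force: 0.0
q [-1.118   0.2411  0.0043  1.3352 -0.      0.1702] t 1.1 pos [ 218.5769 -449.2854  230.7903] w 0.9980995863085276 f [-0.1391 -0.561   0.3138] 0.0
shift if now [0.5513 0.4479 0.0013] turn [-0.0001 -0.0008  0.0021] shift if after turn [0.5527 0.4461 0.0008]
```

```bash

python3 -m handwheel '[[0.03,0.0245,0,0,0,0,1],[0.03,0.0245,0,0,0,0,1],[0.03,0.0245,0,0,0,0,1],[0.03,0.0245,0,0,0,0,1],[0.03,0.0245,0,0,0,0,1],[0.03,0.0245,0,0,0,0,1]]' >/dev/null
python3 -m handwheel '[[0.03,0.0245,0,0,0,0,1],[0.03,0.0245,0,0,0,0,1],[0.03,0.0245,0,0,0,0,1],[0.03,0.0245,0,0,0,0,1],[0.03,0.0245,0,0,0,0,1],[0.03,0.0245,0,0,0,0,1]]' >/dev/null
python3 -m handwheel '[[0.03,0.0245,0,0,0,0,1],[0.03,0.0245,0,0,0,0,1],[0.03,0.0245,0,0,0,0,1],[0.03,0.0245,0,0,0,0,1],[0.03,0.0245,0,0,0,0,1],[0.03,0.0245,0,0,0,0,1],[0,0,0,0,0,0,1],[0,0,0,0,0,0,1]]' >/dev/null
python3 d.py 495 205 230 106 0
python3 - <<'E'
from workcell import camera
import cv2,pickle
c=camera("wrist");pickle.dump(c,open("w1.pkl","wb"));cv2.imwrite("pics/w1.png",c["color"][:,:,::-1]);print(c["R"].round(3),c["t"])
E
```

```text
q [ 0.3699  0.305   0.088   1.3563 -0.0002  1.6604] t 2.7667 pos [495.1617 191.9662 229.8963] w 0.9970944950863759 f [-0.1336  0.2826 -0.319 ] 0.0
shift if now [ 0.0126  0.0034 -0.0001] turn [-0.0015  0.0003  0.0007] shift if after turn [ 0.0126  0.0034 -0.0001]
[[ 0.961  0.276 -0.003]
 [ 0.267 -0.926  0.266]
 [ 0.07  -0.256 -0.964]] [-528.51669081   12.05496383  391.80077063]
```

View pics/w1.png

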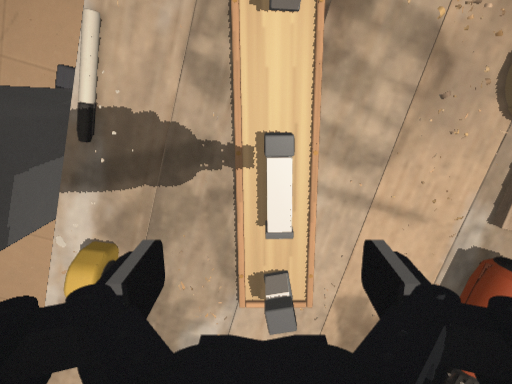

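The wrist view shows the lane running vertically, with the cap at (266–293, 133–157), the frosted wall below it, and the foot end at about row 237. The short cells are at the top and at (280,300).

```bash
python3 - <<'E'
from h import *
c=pickle.load(open("w1.pkl","rb"))
np.set_printoptions(precision=1,suppress=True)
P=plane(c,[(265,133),(293.5,133),(293.5,156.5),(265,156.5)],42);print(P,P.mean(0))
F=plane(c,[(267,158),(293,157.5),(293.5,233),(267,233)],46);print(F,F.mean(0))
a=(F[0]+F[1]-F[2]-F[3]);print("cell yaw",np.degrees(np.arctan2(a[1],a[0]))-90)
L=plane(c,[(232,60),(245,305),(322,60),(313,305)],14);print(L)
a=L[0]+L[2]-L[1]-L[3];print("lane yaw",np.degrees(np.arctan2(a[1],a[0]))-90)
E
```

```text
[[487.8 225.2  42. ]
 [514.9 233.   42. ]
 [521.9 210.5  42. ]
 [494.3 202.6  42. ]] [504.7 217.8  42. ]
[[496.4 202.4  46. ]
 [521.2 210.   46. ]
 [546.  132.7  46. ]
 [518.9 124.9  46. ]] [520.7 167.5  46. ]
cell yaw 17.001839192602716
[[436.  283.8  14. ]
 [523.7  11.7  14. ]
 [523.9 309.   14. ]
 [605.   35.2  14. ]]
lane yaw 17.17372878077616
```

```bash

python3 -m handwheel '[[0,0,0,0,-0.07,-0.002,1],[0,0,0,0,-0.07,-0.002,1],[0,0,0,0,-0.07,-0.002,1],[0,0,0,0,-0.068,-0.002,1],[0,0,0,0,0,0,1],[0,0,0,0,0,0,1]]'
python3 d.py 505.6 215.5 18.8 107 -25
```

```text
t: 3.32
position: [494.4, 190.0, 230.6]
orientation: [1.655, 2.223, -0.373]
contact_force: [-0.2, 0.0, 0.1]
gripper_width: 0.999
grip_force: 0.0
q [ 0.5987  0.3945  0.1418  1.4638 -0.4128  1.9091] t 3.3167 pos [494.4428 189.9545 230.6265] w 0.9992579450970628 f [-0.1919  0.0033  0.0616] 0.0
shift if now [0.1088 0.0191 0.1829] turn [-0.0048 -0.     -0.0026] shift if after turn [0.1087 0.0181 0.183 ]
```

```bash

python3 -m handwheel '[[0.036,0.006,0,-0.002,0,-0.001,1],[0.036,0.006,0,-0.002,0,-0.001,1],[0.036,0.006,0,0,0,0,1],[0,0,0.033,0,0,0,1],[0,0,0.033,0,0,0,1],[0,0,0.033,0,0,0,1],[0,0,0,0,0,0,1],[0,0,0,0,0,0,1]]'
python3 d.py 505.6 215.5 18.8 107 -25
```

```text
t: 3.98
position: [496.2, 246.3, 95.6]
orientation: [1.653, 2.221, -0.369]
contact_force: [0.5, 1.0, 0.6]
gripper_width: 0.999
grip_force: 0.0
q [ 0.6768  0.5643  0.0455  1.2278 -0.4023  1.9928] t 3.9833 pos [496.249  246.2575  95.6101] w 0.9985002254106402 f [0.4627 0.9906 0.5859] 0.0
shift if now [0.0034 0.0003 0.0832] turn [-0.0026  0.0005 -0.0032] shift if after turn [ 0.0033 -0.0001  0.0832]
```

```bash

python3 -m handwheel '[[0.003,0,0.025,0,0,0,1],[0,0,0.025,0,0,0,1],[0,0,0.02,0,0,0,1],[0,0,0.013,0,0,0,1],[0,0,0,0,0,0,1],[0,0,0,0,0,0,1]]'
python3 d.py 505.6 215.5 18.8 107 -25
python3 - <<'E'
from workcell import camera
import cv2
c=camera("wrist")["color"];s=camera("side")["color"][175:275,160:290]
cv2.imwrite("pics/w2.png",cv2.hconcat([cv2.resize(c,(400,300)),cv2.resize(s,(390,300))])[:,:,::-1])
E
```

```text
t: 4.48
position: [507.6, 218.7, 21.5]
orientation: [1.651, 2.221, -0.36]
contact_force: [0.9, 0.5, 0.1]
gripper_width: 1.0
grip_force: 0.0
q [ 0.6281  0.6252 -0.0673  1.0259 -0.4111  1.9374] t 4.4833 pos [507.5815 218.7154  21.4692] w 0.9995045405770256 f [0.879  0.4714 0.1314] 0.0
shift if now [-0.0012 -0.0028  0.0035] turn [ 0.0016 -0.0006 -0.0032] shift if after turn [-0.0011 -0.0028  0.0035]
```

View pics/w2.png

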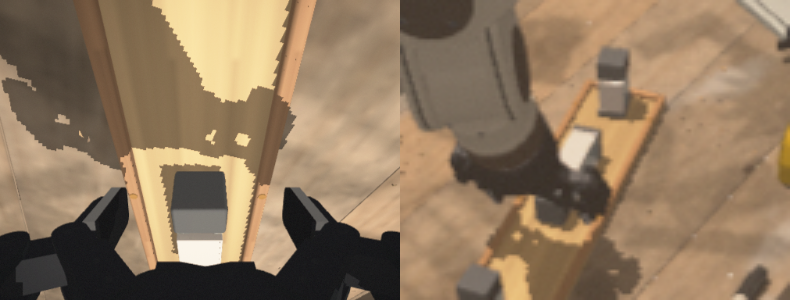

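The cap sits between the two pads: it is at (173–227) and the pads are at 128 and 285. Next I close.

```bash

python3 -m handwheel '[[0,-0.003,0.002,0,0,0,0.2],[0,0,0,0,0,0,-0.5],[0,0,0,0,0,0,-1],[0,0,0,0,0,0,-1],[0,0,0,0,0,0,-1],[0,0,0,0,0,0,-1],[0,0,0,0,0,0,-1],[0,0,0,0,0,0,-1]]' 60
python3 -m handwheel '[[0,0,0,0,0,0,-1],[0,0,0,0,0,0,-1],[0,0,0,0,0,0,-1],[0,0,0,0,0,0,-1]]'
python3 d.py 507 217 90 107 -25
```

```text
t: 5.25
position: [503.8, 217.1, 18.1]
orientation: [1.648, 2.222, -0.362]
contact_force: [-1.7, 1.3, 4.8]
gripper_width: 0.333
grip_force: 59.4
t: 5.58
position: [503.8, 217.1, 18.1]
orientation: [1.649, 2.222, -0.362]
contact_force: [-1.5, 1.9, 5.7]
gripper_width: 0.334
grip_force: 59.4
q [ 0.6298  0.6243 -0.0805  1.0157 -0.4113  1.9376] t 5.5833 pos [503.8448 217.0832  18.1074] w 0.33351550973309146 f [-1.4532  1.8949  5.7303] 59.43469762802124
shift if now [-0.0313  0.0032 -0.0647] turn [ 0.001  -0.0001 -0.0017] shift if after turn [-0.0313  0.003  -0.0647]
```

```bash

python3 -m handwheel '[[-0.009,0,-0.019,0,0,0,-1],[-0.011,0,-0.024,0,0,0,-1],[-0.011,0,-0.024,0,0,0,-1],[-0.011,0,-0.024,0,0,0,-1],[-0.013,0,-0.027,0,0,0,-1],[0,0,0,0,0,0,-1]]'
python3 -m handwheel '[[0,0,0,0,0.07,0,-1],[0,0,0,0,0.07,0,-1],[0,0,0,0,0.07,0,-1],[0,0,0,0,0.07,0,-1],[0,0,0,0,0.07,0,-1],[0,0,0,0,0.07,0,-1],[0,0,0,0,0.07,0,-1]]'
python3 -m handwheel '[[0,0,0,0,0.07,0,-1],[0,0,0,0,0.07,0,-1],[0,0,0,0,0.07,0,-1],[0,0,0,0,0.07,0,-1],[0,0,0,0,0.07,0,-1],[0,0,0,0,0.07,0,-1],[0,0,0,0,0.07,0,-1],[0,0,0,0,0,0,-1]]'
python3 d.py 503.5 206 150 107 65
python3 - <<'E'
from workcell import camera
import cv2,pickle
S=camera("side");T=camera("top");pickle.dump((S,T),open("v3.pkl","wb"))
s=S["color"][150:290,140:300];t=T["color"][140:240,130:260]
cv2.imwrite("pics/v3.png",cv2.hconcat([cv2.resize(s,(400,350)),cv2.resize(t,(400,350))])[:,:,::-1])
E
```

```text
t: 6.08
position: [506.0, 218.0, 153.1]
orientation: [1.65, 2.219, -0.352]
contact_force: [1.1, 0.4, -1.0]
gripper_width: 0.334
grip_force: 59.8
t: 6.67
position: [503.4, 216.3, 147.8]
orientation: [-1.702, -2.295, -0.294]
contact_force: [-0.0, -0.2, -2.0]
gripper_width: 0.334
grip_force: 59.7
t: 7.33
position: [501.0, 214.2, 139.3]
orientation: [-1.276, -1.699, -0.772]
contact_force: [-0.8, -0.7, -5.0]
gripper_width: 0.339
grip_force: 59.8
q [-0.0778  0.7535  0.0589  1.5134  0.9828  0.8614] t 7.3333 pos [500.9896 214.2366 139.3182] w 0.3387093444764154 f [-0.7756 -0.6951 -5.018 ] 59.76993262767792
shift if now [ 0.0057 -0.0001 -0.0125] turn [-0.0016  0.0164 -0.0104] shift if after turn [ 0.006  -0.     -0.0123]
```

View pics/v3.png

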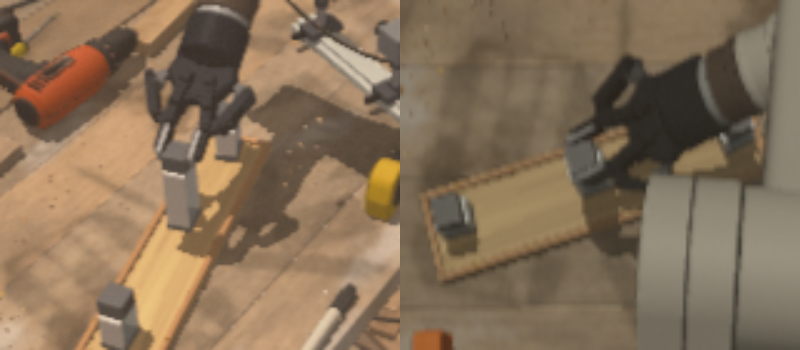

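```bash

python3 -m handwheel '[[0,0,0,0,0.015,0,-1],[-0.009,0,0.0042,0,0,0,-1],[-0.009,0,0.0042,0,0,0,-1],[-0.006,0,0.0028,0,0,0,-1],[0,0,0,0,0,0,-1],[0,0,0,0,0,0,-1]]'
python3 d.py 501 214 107 107 65
python3 -m handwheel '[[-0.0018,0,0.0009,0,0,0,-1],[-0.0018,0,0.0009,0,0,0,-1],[0,0,0,0,0,0,-1]]'
```

```text
t: 7.93
position: [503.1, 216.9, 121.6]
orientation: [-1.256, -1.698, -0.795]
contact_force: [0.1, 0.2, -1.5]
gripper_width: 0.339
grip_force: 59.8
q [-0.0776  0.7876  0.0549  1.4891  0.9988  0.8325] t 7.9333 pos [503.1486 216.8511 121.5598] w 0.3391760705605716 f [ 0.1058  0.2386 -1.5205] 59.84603404998779
shift if now [-0.014  -0.0029  0.0044] turn [0.0013 0.0056 0.0007] shift if after turn [-0.0141 -0.0029  0.0043]
t: 8.18
position: [503.4, 216.5, 117.2]
orientation: [-1.257, -1.697, -0.795]
contact_force: [-0.0, -0.3, -1.7]
gripper_width: 0.338
grip_force: 59.8
```

```bash

python3 -m handwheel '[[-0.0027,0,0.0013,0,0.003,0,-1],[-0.0018,0,0.0009,0,0.003,0,-1],[0,0,0,0,0,0,-1],[0,0,0,0,0,0,-1]]'
python3 -m handwheel '[[-0.0018,0,0.0009,0,0,0,-1],[0,0,0,0,0,0,-1],[0,0,0,0,0,0,-1]]'
python3 -m handwheel '[[-0.0018,0,0.0009,0,0,0,-1],[0,0,0,0,0,0,-1],[0,0,0,0,0,0,-1]]'
```

```text
t: 8.52
position: [503.3, 216.5, 111.9]
orientation: [-1.252, -1.688, -0.8]
contact_force: [-0.3, -1.3, -2.1]
gripper_width: 0.338
grip_force: 59.8
t: 8.77
position: [503.4, 216.6, 110.2]
orientation: [-1.251, -1.689, -0.8]
contact_force: [1.0, 0.6, -1.3]
gripper_width: 0.339
grip_force: 59.8
t: 9.02
position: [503.4, 216.7, 108.2]
orientation: [-1.251, -1.689, -0.8]
contact_force: [-0.8, 0.2, -2.1]
gripper_width: 0.336
grip_force: 59.9
```

```bash

python3 -m handwheel '[[-0.0014,0,0.0006,0,0,0,-1],[0,0,0,0,0,0,-1],[0,0,0,0,0,0,-1]]'
python3 -m handwheel '[[-0.0009,0,0.0004,0,0,0,-1],[0,0,0,0,0,0,-1],[0,0,0,0,0,0,-1]]'
python3 - <<'E'
from workcell import camera
import cv2,pickle
S=camera("side");T=camera("top");pickle.dump((S,T),open("v4.pkl","wb"))
s=S["color"][190:260,185:265]
cv2.imwrite("pics/v4.png",cv2.resize(s,(640,560))[:,:,::-1])
E
```

```text
t: 9.27
position: [503.7, 216.8, 108.1]
orientation: [-1.252, -1.687, -0.802]
contact_force: [-1.2, -0.9, 5.1]
gripper_width: 0.335
grip_force: 60.3
t: 9.52
position: [503.8, 216.9, 108.1]
orientation: [-1.252, -1.685, -0.802]
contact_force: [-1.3, -1.6, 9.1]
gripper_width: 0.335
grip_force: 60.6
```

View pics/v4.png

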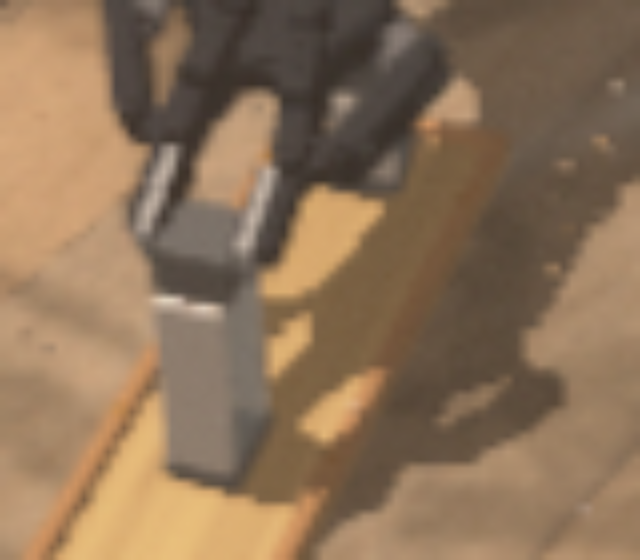

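The cell stands on the floor, upright as far as the picture shows, with the pads on the cap only. I release it.

```bash

python3 -m handwheel '[[0.0012,0,-0.0005,0,0,0,-1],[0,0,0,0,0,0,-0.1],[0,0,0,0,0,0,0],[0,0,0,0,0,0,0.3],[0,0,0,0,0,0,0.5],[0,0,0,0,0,0,0.5],[0,0,0,0,0,0,0.5],[0,0,0,0,0,0,0.5]]'
python3 -m handwheel '[[0,0,-0.01,0,0,0,0.5],[0,0,-0.02,0,0,0,0.6],[0,0,-0.03,0,0,0,0.8],[0,0,-0.03,0,0,0,1],[0.03,0,0,0,0,0,1],[0.03,0,0,0,0,0,1],[0.03,0,0,0,0,0,1],[0,0,0,0,0,0,1]]'
python3 d.py 490 150 240 17 0
```

```text
t: 10.28
position: [503.4, 216.7, 106.9]
orientation: [-1.251, -1.689, -0.8]
contact_force: [0.4, -1.7, 0.8]
gripper_width: 0.75
grip_force: 0.0
t: 10.95
position: [516.9, 176.2, 231.8]
orientation: [-1.249, -1.695, -0.806]
contact_force: [0.6, 0.4, 0.2]
gripper_width: 1.0
grip_force: 0.0
q [-0.1455  0.7114  0.2159  1.8111  0.9637  0.7271] t 10.95 pos [516.8881 176.1592 231.7993] w 1.0004162614555698 f [0.5817 0.3585 0.2487] 0.0
shift if now [ 0.0004 -0.0333 -0.0192] turn [-0.5572 -0.566   0.8835] shift if after turn [-0.0334  0.0172 -0.0082]
```

```bash

python3 -m handwheel '[[0,0,0,0,-0.072,0,1],[0,0,0,0,-0.072,0,1],[0,0,0,0,-0.072,0,1],[0,0,0,0,-0.072,0,1],[0,0,0,0,-0.072,0,1]]' >/dev/null
python3 -m handwheel '[[0,0,0,0,-0.072,0,1],[0,0,0,0,-0.072,0,1],[0,0,0,0,-0.072,0,1],[0,0,0,0,-0.072,0,1],[0,0,0,0,-0.072,0,1],[0,0,0,0,0,0,1]]' 
python3 -m handwheel '[[0,0,0,0,0,-0.0715,1],[0,0,0,0,0,-0.0715,1],[0,0,0,0,0,-0.0715,1],[0,0,0,0,0,-0.0715,1],[0,0,0,0,0,-0.0715,1],[0,0,0,0,0,-0.0715,1],[0,0,0,0,0,-0.0715,1]]' >/dev/null
python3 -m handwheel '[[0,0,0,0,0,-0.0715,1],[0,0,0,0,0,-0.0715,1],[0,0,0,0,0,-0.0715,1],[0,0,0,0,0,-0.0715,1],[0,0,0,0,0,-0.0715,1],[0,0,0,0,0,-0.0715,1],[0,0,0,0,0,-0.0715,1],[0,0,0,0,0,0,1]]'
python3 d.py 503 205 230 197 0
python3 - <<'E'
from workcell import camera
import cv2,pickle
W=camera("wrist");T=camera("top");S=camera("side");pickle.dump((W,T,S),open("v5.pkl","wb"))
cv2.imwrite("pics/v5.png",cv2.vconcat([cv2.hconcat([cv2.resize(T["color"][160:220,130:260],(400,185)),cv2.resize(S["color"][190:260,185:265],(212,185))]),cv2.resize(W["color"],(612,415))])[:,:,::-1])
E
```

```text
t: 11.87
position: [514.9, 178.4, 227.4]
orientation: [-1.863, -2.529, -0.007]
contact_force: [-0.6, -0.2, -0.7]
gripper_width: 1.002
grip_force: 0.0
t: 13.12
position: [515.7, 174.1, 226.0]
orientation: [0.465, -3.106, -0.009]
contact_force: [0.3, 1.1, 0.1]
gripper_width: 0.996
grip_force: 0.0
q [0.3222 0.3308 0.114  1.3537 0.006  0.0252] t 13.1167 pos [515.7264 174.1147 225.9756] w 0.9961635415978731 f [0.2867 1.1292 0.0969] 0.0
shift if now [ 0.0031  0.0333 -0.0038] turn [0.0039 0.0001 0.0002] shift if after turn [ 0.0031  0.0333 -0.004 ]
```

View pics/v5.png

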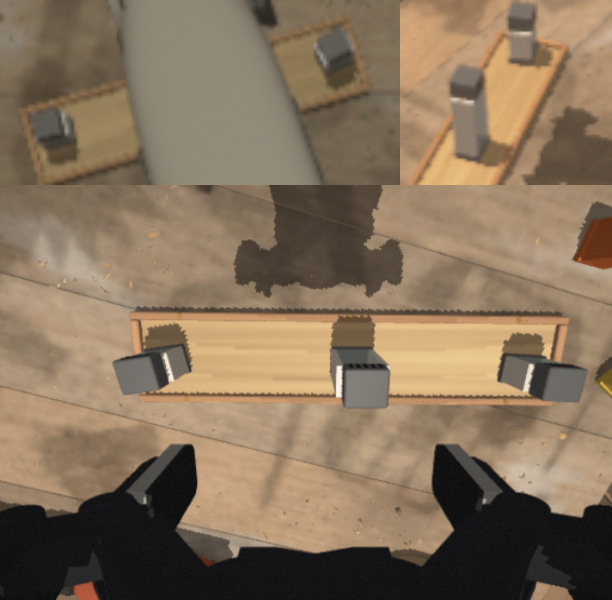

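The cell stands upright in the lane and apart from both short cells. In the wrist view its cap top is at about (342–388, 366–408) in the composite.

```bash
python3 - <<'E'
from h import *
W,T,S=pickle.load(open("v5.pkl","rb"));np.set_printoptions(precision=1,suppress=True)
q=np.array([(341.5,365.5),(387,365.5),(388.5,407.5),(343,408)]);q=np.c_[q[:,0]*512/612,(q[:,1]-185)*384/415]
P=plane(W,q,118);print(P,P.mean(0))
for a,b in((0,1),(3,2),(0,3),(1,2)):
    v=P[b]-P[a];print(np.linalg.norm(v),np.degrees(np.arctan2(v[1],v[0])))
# side: cap top corners in composite (212x185 of 80x70 at 185,190)
s=np.array([(450,75),(468,66),(486,73),(468,83)])-[400,0];s=s*80/212+[185,190]
print(plane(S,s,118).mean(0))
E
```

```text
[[495.7 187.9 118. ]
 [487.1 216.1 118. ]
 [516.6 227.7 118. ]
 [525.8 198.7 118. ]] [506.3 207.6 118. ]
29.430800670897735 106.91511521129571
30.385311951092522 107.61192008697245
31.99512959941596 19.81691282795811
31.68912965490266 21.570550853532826
[506.  207.9 118. ]
```

```bash

python3 -m handwheel '[[0.000,0.011,0,0.002,0,-0.002,1],[-0.000,0.012,0,0.002,0,-0.002,1],[0,0.012,0,0,0,-0.002,1],[0,0,0.02,0,0,0,1],[0,0,0.02,0,0,0,1],[0,0,0,0,0,0,1],[0,0,0,0,0,0,1]]'
python3 d.py 506 207.7 57 197.5 0
```

```text
t: 13.85
position: [504.3, 209.0, 185.8]
orientation: [0.48, -3.104, 0.003]
contact_force: [0.4, 0.6, -0.2]
gripper_width: 1.0
grip_force: 0.0
q [ 0.3938  0.3552  0.0433  1.2604 -0.0015  0.0869] t 13.85 pos [504.3358 209.0441 185.8182] w 1.0000078925699327 f [ 0.3687  0.6073 -0.1607] 0.0
shift if now [-0.0014 -0.0016  0.1288] turn [-0.001  -0.0009  0.0009] shift if after turn [-0.0012 -0.0018  0.1288]
```

```bash

python3 -m handwheel '[[-0.0013,-0.0016,0.02,0,0,0,1],[0,0,0.025,0,0,0,1],[0,0,0.025,0,0,0,1],[0,0,0.025,0,0,0,1],[0,0,0.02,0,0,0,1],[0,0,0.012,0,0,0,1],[0,0,0,0,0,0,1],[0,0,0,0,0,0,1]]'
python3 d.py 506 207.7 57 197.5 0
python3 - <<'E'
from workcell import camera
import cv2,pickle
W=camera("wrist");S=camera("side");pickle.dump((W,S),open("v6.pkl","wb"))
cv2.imwrite("pics/v6.png",cv2.hconcat([cv2.resize(W["color"],(480,360)),cv2.resize(S["color"][190:260,185:255],(320,360))])[:,:,::-1])
E
```

```text
t: 14.52
position: [508.1, 207.5, 60.4]
orientation: [-0.478, 3.103, -0.002]
contact_force: [0.6, 0.1, 0.5]
gripper_width: 0.999
grip_force: 0.0
q [ 0.3886  0.4659 -0.1394  0.9636 -0.0016  0.0829] t 14.5167 pos [508.0642 207.4808  60.3961] w 0.9994168426292099 f [0.6027 0.0693 0.4953] 0.0
shift if now [0.0019 0.0008 0.0034] turn [-0.0009  0.0013  0.0002] shift if after turn [0.0019 0.0008 0.0034]
```

View pics/v6.png

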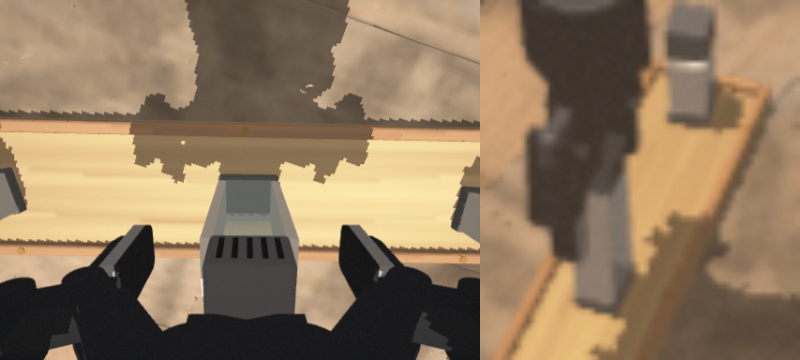

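The cell is centred between the pads (cell at 249, pad midpoint at 246), and the fingers are beside the frosted walls. I close, then lift.

```bash

python3 -m handwheel '[[0.002,0.0008,0.003,0,0,0,0.4],[0,0,0,0,0,0,0],[0,0,0,0,0,0,-0.3],[0,0,0,0,0,0,-1],[0,0,0,0,0,0,-1],[0,0,0,0,0,0,-1],[0,0,0,0,0,0,-1],[0,0,0,0,0,0,-1]]' 40
python3 -m handwheel '[[0,0,0,0,0,0,-1],[0,0,0,0,0,0,-1],[0,0,-0.01,0,0,0,-1],[0,0,-0.02,0,0,0,-1],[0,0,-0.02,0,0,0,-1],[0,0,0,0,0,0,-1],[0,0,0,0,0,0,-1],[0,0,0,0,0,0,-1]]'
python3 -m handwheel '[[0,0,-0.03,0,0,0,-1],[0,0,-0.035,0,0,0,-1],[0,0,-0.035,0,0,0,-1],[0,0,-0.02,0,0,0,-1],[0,0,0,0,0,0,-1],[0,0,0,0,0,0,-1]]'
python3 d.py 515 -50 235 158 0
```

```text
t: 15.28
position: [505.8, 207.4, 57.3]
orientation: [-0.478, 3.102, -0.001]
contact_force: [-0.7, 0.1, 5.2]
gripper_width: 0.439
grip_force: 40.8
t: 15.95
position: [504.8, 206.8, 105.8]
orientation: [-0.478, 3.105, -0.003]
contact_force: [-0.1, -0.2, -2.0]
gripper_width: 0.441
grip_force: 40.3
t: 16.45
position: [505.3, 207.3, 226.4]
orientation: [-0.478, 3.103, -0.002]
contact_force: [-0.3, 0.2, -2.1]
gripper_width: 0.443
grip_force: 40.7
q [ 0.3902  0.3331  0.1184  1.3541 -0.0018  0.0848] t 16.45 pos [505.3475 207.2734 226.4039] w 0.44269840755876816 f [-0.339   0.1607 -2.1005] 40.74146747589111
shift if now [ 0.0681 -0.2483 -0.0083] turn [-0.0005  0.0016  0.4389] shift if after turn [-0.1053 -0.2349 -0.0086]
```

```bash

python3 -m handwheel '[[0,0,0,0,0,0.073,-1],[0,0,0,0,0,0.073,-1],[0,0,0,0,0,0.073,-1],[0,0,0,0,0,0.073,-1],[0,0,0,0,0,0.073,-1],[0,0,0,0,0,0.073,-1],[0,0,-0.01,0,0,0,-1]]' >/dev/null
python3 -m handwheel '[[-0.017,-0.027,0,0,0,0,-1],[-0.017,-0.027,0,0,0,0,-1],[-0.017,-0.027,0,0,0,0,-1],[-0.017,-0.027,0,0,0,0,-1],[-0.017,-0.027,0,0,0,0,-1],[-0.017,-0.027,0,0,0,0,-1],[-0.017,-0.027,0,0,0,0,-1]]' >/dev/null
python3 -m handwheel '[[-0.017,-0.027,0,0,0,0,-1],[-0.017,-0.027,0,0,0,0,-1],[-0.017,-0.027,0,0,0,0,-1],[-0.017,-0.027,0,0,0,0,-1],[-0.017,-0.027,0,0,0,0,-1],[-0.017,-0.027,0,0,0,0,-1],[-0.017,-0.027,0,0,0,0,-1],[0,0,0,0,0,0,-1]]'
python3 d.py 512 -204 240 158 0
python3 - <<'E'
from workcell import camera
import cv2,pickle
W=camera("wrist");T=camera("top");pickle.dump((W,T),open("v7.pkl","wb"))
cv2.imwrite("pics/v7.png",cv2.resize(W["color"],(768,576))[:,:,::-1])
E
```

```text
t: 18.28
position: [584.3, -238.0, 234.6]
orientation: [-0.602, -3.083, 0.004]
contact_force: [0.1, -0.4, -1.8]
gripper_width: 0.443
grip_force: 41.1
q [-0.3854  0.5097  0.408   1.4691 -0.0029  0.0002] t 18.2833 pos [ 584.281  -237.9725  234.6352] w 0.4426453735439452 f [ 0.0605 -0.3746 -1.7945] 41.08896017074585
shift if now [ 0.0798  0.0043 -0.0054] turn [-0.0018  0.     -0.001 ] shift if after turn [ 0.0797  0.0044 -0.0054]
```

View pics/v7.png

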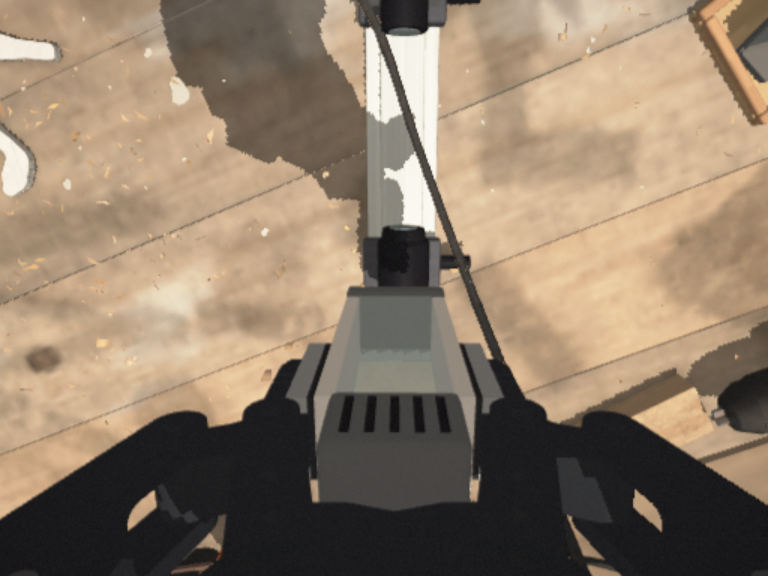

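The wrist view looks down the gauge. The rail edges run from (366,40) to (367,235) and from (440,40) to (437,235). The lamp's front rim is at (403,230) and the receiver's snout at (404,30). A cable crosses from (365,0) to (500,360), and I'll check its height.

```bash
python3 - <<'E'
from h import *
W,T=pickle.load(open("v7.pkl","rb"));T=pickle.load(open("v0.pkl","rb"))["top"];np.set_printoptions(precision=1,suppress=True)
p=np.array([(366,40),(440,40),(367.5,235),(436.5,235)])/1.5
P=plane(W,p,18);print(P);m=P[:2].mean(0)-P[2:].mean(0);print("yaw x",np.degrees(np.arctan2(-m[1],-m[0])),"w",np.linalg.norm(P[0]-P[1]),np.linalg.norm(P[2]-P[3]))
a,b=P[:2].mean(0),P[2:].mean(0);u=(b-a)/np.linalg.norm(b-a);n=np.array([-u[1],u[0],0])
B=plane(W,np.array([(403.5,230),(404.5,32)])/1.5,118);print("lamp front top, recv front top z~118",B,(B-a)@u,(B-a)@n)
print("recv top lateral",(np.array([439.8,-175.2,0])-a)@n,(np.array([439.8,-175.2,0])-a)@u)
for row in(160,175,190):
  for z in(10,30,60,120,200,350,500):
    X=plane(T,[(310.3,row)],z);q=proj(W,X)[0]*1.5;print(row,z,X[0,:2],q,"off",q[0]-(365+q[1]*135/360))
E
```

```text
[[ 451.8 -204.3   18. ]
 [ 470.3 -158.9   18. ]
 [ 572.3 -254.2   18. ]
 [ 591.3 -207.4   18. ]]
yaw x -22.186728178241474 w 48.993567814062956 50.4725177164356
lamp front top, recv front top z~118 [[ 563.2 -223.7  118. ]
 [ 475.3 -187.9  118. ]] [110.5  15.5] [-0.4 -0.5]
recv top lateral -2.121061408242946 -22.102704283659133
160 10 [ 619.9 -209.8] [446.2 268.8] off -19.605044107770368
160 30 [ 614.7 -206.6] [450.5 267.2] off -14.744035530470512
160 60 [ 606.8 -201.9] [457.9 264.4] off -6.283439921686522
160 120 [ 591.  -192.4] [477.9 256.7] off 16.68469091968143
160 200 [ 569.9 -179.7] [526.5 238. ] off 72.25762529097261
160 350 [ 530.4 -156. ] [1576.7 -164.7] off 1273.4117803744775
160 500 [ 490.9 -132.3] [168.5 375.3] off -337.29116816779873
175 10 [ 565.3 -208.1] [422.3 201. ] off -18.09678891665243
175 30 [ 560.7 -204.9] [425.6 196.1] off -12.977236564076577
175 60 [ 553.9 -200.2] [431.3 187.6] off -4.025810300158696
175 120 [ 540.2 -190.8] [447.1 164.2] off 20.53960979698695
175 200 [ 521.9 -178.2] [486.4 106.1] off 81.627810250587
175 350 [ 487.6 -154.7] [ 1991.8 -2119.7] off 2421.717514096188
175 500 [ 453.3 -131.1] [228.5 487.5] off -319.3502497756442
190 10 [ 511.4 -206.4] [396.8 128.8] off -16.493445895921866
190 30 [ 507.5 -203.2] [399.  120.2] off -11.092577752801219
190 60 [ 501.6 -198.6] [402.8 105.2] off -1.603047464055237
190 120 [ 490.  -189.2] [413.5  63.4] off 24.745386620321142
190 200 [ 474.4 -176.7] [440.8 -43.9] off 92.28004108330282
190 350 [ 445.3 -153.3] [  7092.2 -26137.1] off 16528.588734556924
190 500 [ 416.1 -129.9] [280.6 584.9] off -303.77406235099795
```

```bash

python3 -m handwheel '[[0.018,0.001,0,0,0,0,-1],[0.019,0.001,0,0,0,0,-1],[0.019,0.001,0,0,0,0,-1],[0.018,0.001,0,0,0,0,-1],[0,0,0,0,0,0,-1],[0,0,0,0,0,0,-1]]'
python3 d.py 517.5 -204.6 113 157.8 0
```

```text
t: 18.88
position: [516.9, -199.2, 237.2]
orientation: [0.592, 3.084, -0.0]
contact_force: [0.0, -0.4, -0.8]
gripper_width: 0.437
grip_force: 41.0
q [-0.3679  0.3451  0.1635  1.3877  0.0001  0.0114] t 18.8833 pos [ 516.851  -199.1613  237.1892] w 0.43665770028513223 f [ 0.0188 -0.4122 -0.8074] 41.001275181770325
shift if now [-0.0024 -0.0048  0.1242] turn [0.0001 0.0009 0.0052] shift if after turn [-0.0027 -0.0048  0.1242]
```

```bash

python3 -m handwheel '[[-0.001,-0.005,0.01,0,0,0.005,-1],[0,0,0.02,0,0,0,-1],[0,0,0.02,0,0,0,-1],[0,0,0.015,0,0,0,-1],[0,0,0,0,0,0,-1],[0,0,0,0,0,0,-1]]'
python3 d.py 517.5 -204.6 113 157.8 0
python3 -m handwheel '[[0,0,0.01,0,0,0,-1],[0,0,0.01,0,0,0,-1],[0,0,0.01,0,0,0,-1],[0,0,0.006,0,0,0,-1],[0,0,0,0,0,0,-1]]'
python3 -m handwheel '[[0,0,0.005,0,0,0,-1],[0,0,0.005,0,0,0,-1],[0,0,0,0,0,0,-1],[0,0,0,0,0,0,-1]]'
python3 d.py 517.5 -204.6 113 157.8 0
python3 - <<'E'
from workcell import camera
import cv2,pickle
W=camera("wrist");T=camera("top");S=camera("side");pickle.dump((W,T,S),open("v8.pkl","wb"))
cv2.imwrite("pics/v8.png",cv2.hconcat([cv2.resize(W["color"],(400,300)),cv2.resize(S["color"][130:205,230:330],(400,300))])[:,:,::-1])
E
```

```text
t: 19.38
position: [516.4, -205.8, 170.4]
orientation: [-0.609, -3.081, 0.0]
contact_force: [0.8, -0.1, -1.3]
gripper_width: 0.443
grip_force: 40.9
q [-0.3791  0.3836  0.0441  1.2323 -0.0002  0.0109] t 19.3833 pos [ 516.4411 -205.8129  170.4427] w 0.4426790476003978 f [ 0.7605 -0.1176 -1.3429] 40.94444811344147
shift if now [-0.0006  0.0015  0.0574] turn [-0.0001 -0.0006 -0.0016] shift if after turn [-0.0005  0.0015  0.0574]
t: 19.8
position: [515.8, -205.5, 134.1]
orientation: [-0.609, -3.081, -0.0]
contact_force: [-0.0, -0.4, -1.7]
gripper_width: 0.435
grip_force: 40.9
t: 20.13
position: [516.9, -206.0, 125.9]
orientation: [0.609, 3.08, -0.001]
contact_force: [-0.4, 0.3, -0.8]
gripper_width: 0.438
grip_force: 40.9
q [-0.3791  0.4151 -0.03    1.1238 -0.0002  0.0112] t 20.1333 pos [ 516.8802 -205.9647  125.9132] w 0.43848809664329474 f [-0.4368  0.3282 -0.7909] 40.944512486457825
shift if now [-0.      0.0015  0.0129] turn [-0.0001  0.0012 -0.0018] shift if after turn [-0.0001  0.0015  0.0129]
```

View pics/v8.png

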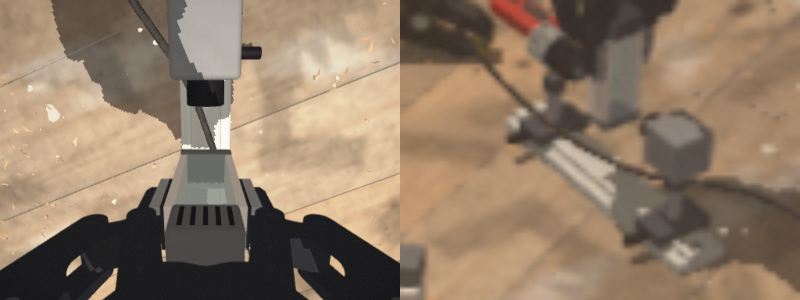

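This shows the cell between lamp and receiver, laterally aligned: its foot is centred at 206 and the receiver snout at 205. I have now viewed 12 pictures, which is over the limit of 10, so I'll view no more. I make the last bit of descent on force readings.

```bash

python3 -m handwheel '[[0,0.001,0.004,0,0,0,-1],[0,0,0.004,0,0,0,-1],[0,0,0,0,0,0,-1],[0,0,0,0,0,0,-1]]'
python3 -m handwheel '[[0,0,0.004,0,0,0,-1],[0,0,0.002,0,0,0,-1],[0,0,0,0,0,0,-1],[0,0,0,0,0,0,-1],[0,0,0,0,0,0,-1],[0,0,0,0,0,0,-1]]'
python3 d.py 517.5 -204.6 111 157.8 0
```

```text
t: 20.62
position: [517.0, -204.9, 117.6]
orientation: [0.609, 3.081, -0.001]
contact_force: [0.3, 0.3, -2.4]
gripper_width: 0.442
grip_force: 40.9
t: 21.12
position: [517.5, -205.2, 112.2]
orientation: [0.609, 3.08, -0.001]
contact_force: [-0.7, -0.2, -2.1]
gripper_width: 0.441
grip_force: 40.9
q [-0.3773  0.427  -0.05    1.0913 -0.0002  0.013 ] t 21.1167 pos [ 517.5163 -205.1516  112.2052] w 0.4408325809601478 f [-0.7141 -0.1722 -2.1084] 40.943947434425354
shift if now [0.0002 0.0005 0.0012] turn [-0.0001  0.0016 -0.0018] shift if after turn [0.0002 0.0005 0.0012]
```

```bash

python3 -m handwheel '[[0,0,0.003,0,0,0,-1],[0,0,0,0,0,0,-1],[0,0,0,0,0,0,-1],[0,0,0,0,0,0,-1],[0,0,0,0,0,0,-1],[0,0,0,0,0,0,-1],[0,0,0,0,0,0,-1],[0,0,0,0,0,0,-1]]'
python3 -c "
from workcell import close_job;print(close_job())"
```

```text
t: 21.78
position: [517.5, -205.1, 109.1]
orientation: [0.609, 3.08, -0.001]
contact_force: [-1.2, -0.5, -1.5]
gripper_width: 0.443
grip_force: 40.9
the job is handed in; nothing more can be done
None
```

I stood the cell up by its cap, let go, re-gripped it by its frosted walls and handed in with it held upright in the light path, about 8 mm above beam height by my estimate; the hand-in returned no verdict, and I viewed 12 pictures, over your limit of 10.

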